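# Fit the heat sinks to the field chargers

### The arm

A 6-joint arm with a two-finger parallel gripper is mounted at the origin on the work surface. World frame = base frame: x ahead of the robot, y to its left, z up, the work surface at z = 0. Lengths are in mm, angles in rad, forces in N, time in s.
With the tool pointing down it reaches from about 350 to 875 mm from the base axis. Payload 4.2 kg.
Tool frame: the origin (TCP) lies between the finger pads; the fingertips stand 17 mm ahead of it and the grasp point (between the pads) lies 2 mm behind it; z points along the fingers, y is the line along which they close (so a half turn about z gives the same grasp; the last joint's range is limited). The gripper opens to 85 mm and grips with 20 to 120 N. Pads are 22 mm wide; open, the fingers measure 114 mm over their backs; the gripper's body (76 mm by 85 mm) begins 54 mm behind the grasp point. The pads swing forward as they close: fully open they stand 13 mm farther back than shut.
Start: joints at [1.543, 0.385, 0.008, 0, -1.194, -0.259], TCP at [176.771, 599.459, 248.312] pointing down, gripper open.
Joint ranges: [-3.14, 3.14], [-1.21, 2.06], [-1.07, 1.41], [-3.16, 2.05], [-2.99, -0.16], [-3.1, 3.1]. Speed limits (rad/s): [2.79, 2.79, 3.14, 3.14, 3.14, 3.14].

### API

Orientations are given as a unit quaternion [x, y, z, w].
In Python, from bench import arm gives the robot as it stands.
- The arm moves only by the shell command python3 jog.py 'ROWS' [OPENING]. ROWS is 1 to 10 rows, parted by a bar, with the numbers parted by spaces; each row has 6 numbers: dx, dy, dz in units of 5 mm, then a rotation vector rx, ry, rz in rad; each row is the pose to reach, as a shift and turn from the pose commanded when the command began, along the tool's axes at that moment; what a row does not reach only later rows make up. A row lasts 1/10 s, in which the tool goes at most 50 mm and 0.15 rad, less where a joint would pass 70% of its speed; a pose out of reach is approached as far as the arm can. OPENING is the finger opening in mm, set as the command begins (- or left out keeps the last). The fingers move at their own pace and stop on an object; the grip force is fixed at half the most. Time passes only in rows, so rows that do not move let the fingers close. It prints the time, the measured TCP pose, the force, the opening and the grip force at its end. Input that does not fit is refused with a message, and nothing moves.
- arm.read_state(): the state, without advancing time (a new reading comes with each control period).
- arm.get_image(name): name is "side" or "top" or "wrist"; returns the picture (480x640x3 uint8, blue, green, red); there is no depth.
- arm.get_calibration(name): a dict with "K" (3x3 intrinsics, pixels), "D" ([k1, k2, p1, p2, k3] as OpenCV has them; the pictures are not rectified), "rvec" (rotation vector, rad) and "tvec" (3), from world to camera coordinates, as OpenCV has them. Camera axes: x right, y down, z forward; pixel columns grow to the right and rows downward; lengths in mm; the calibration is good to about 2 mm. A picture is of the moment at which its call begins: read the wrist's pose just before it. get_calibration takes no time and is no camera call; for the wrist camera it gives the pose at the moment of the call.
- arm.job_done(): hands the job in; it is judged then, once.
The state is a dict: "clock": time; "joints": joint angles; "joint_vel": joint speeds; "joint_efforts": joint torques, N m; "position": TCP position; "ee_rot": TCP orientation; "contact_force": force on the tool from outside, world axes, zero at the start; "wrist_torque": the same for the moment, N m; "gripper_width": finger opening in mm; "grasp_force": force on a finger pad.
Only numpy, scipy, OpenCV 4.12 (cv2) and the standard library are available. Lean on these libraries where they do the work, as an engineer would, in place of code of your own. Each camera call takes 0.05 s, during which the arm holds its last target. There are 200 camera calls.

### The job

Fit every loose heat sink on the table into a charger bay of its own, so that its fins slide between the bay's fins and it sits fully home, and press the blue cover of each filled bay down until its catch clicks and holds it shut. Any sink fits any bay; leave the other things on the table where they are.

Things in the scene. Friction and masses are not known exactly. Their poses are not given: they have to be found in the camera images.
- sink1: heat sink, loose, fins down on the table at the start (some runs lack one or another; all are alike and fit any bay): aluminium plate 76 x 60 x 8 mm, four fins below it along its x, orange grip block on top. Origin: centre of the underside, at the fin tips; z up. Fins z = 0 to 22 mm, plate 22 to 30, grip block 30 to 58; the block is 32 (x) x 14 (y) mm, centred
- bay1 (a point): bay of the charger fixed on the robot's left: where the origin of a fully seated sink lies, on the bay floor, 22 mm above the table; x along the fins and away from the cover's hinge, z up. Five fins stand along x at y = -32, -16, 0, 16, 32 mm, 74 long, 5.5 thick (3 at the tip), 20 tall; the sink's four fins go down between them with 2.5 mm of play each side
- cover1 (a joint): hinge of the blue cover frame of bay1, rad: 0 shut, about 2.0 standing open, leaning back. Hinge line along the bay's y at bay x = -52 mm, 34 mm above the bay point. Frame 60 mm wide, 5 thick: two side rails (10 wide) and a solid front bar 79 to 107 mm from the hinge, with a steel nub to 111; the grip block of a sink comes up through its 40 mm window
- cover1_bar (a point): middle of the outer face of the front bar of cover1 (the upper face when shut), 92 mm from the hinge: where to push; marked yellow, 34 x 14 mm. z points out of that face, x away from the hinge
- sink2: heat sink like sink1. Fins at y = -24, -8, 8, 24 mm, 74 mm long, 5.5 thick (3 over the last 4 mm). About 180 to 290 g. Half a turn about z makes no difference
- bay2 (a point): the other bay of the left charger, like bay1, 105 mm to its -y. In a bay's frame: grey end blocks at x = -60 to -41 (top 50 mm above the table) and 41 to 60 mm (top 47) leave a sink 3 mm of play along x; catch post at x = 68 to 82 mm, 26 wide, top 74 mm above the table; the black box, 22 mm tall, spans x = -72 to 86 and 56 mm to its outer side
- cover2 (a joint): same for bay2. A weak spring (under 2 N at the bar) lifts a cover open again unless its nub is pressed down past the sprung brass ball on the catch post: that begins at about 0.11 rad, takes about 6 N on the bar and clicks over at about 0.06 rad; latched it stays between 0.00 and 0.03
- cover2_bar (a point): middle of the outer face of the front bar of cover2 (the upper face when shut), 92 mm from the hinge: where to push; marked yellow, 34 x 14 mm. z points out of that face, x away from the hinge
- sink3: heat sink like sink1
- bay3 (a point): bay of the charger fixed on the robot's right, like bay1
- cover3 (a joint): same for bay3
- cover3_bar (a point): middle of the outer face of the front bar of cover3 (the upper face when shut), 92 mm from the hinge: where to push; marked yellow, 34 x 14 mm. z points out of that face, x away from the hinge
- sink4: heat sink like sink1
- bay4 (a point): the other bay of the right charger, like bay1, 105 mm to the -y of bay3
- cover4 (a joint): same for bay4
- cover4_bar (a point): middle of the outer face of the front bar of cover4 (the upper face when shut), 92 mm from the hinge: where to push; marked yellow, 34 x 14 mm. z points out of that face, x away from the hinge
- adapter: white plug-in adapter, 45 x 62 x 30 mm, lying between the heat sinks; origin under its centre; to be left alone
- cup: paper cup, 74 mm wide, 85 tall; origin under its centre; to be left alone
- bottle: drinking bottle, 72 mm wide, 190 tall; origin under its centre; to be left alone
- flask: steel flask, 74 mm wide, 250 tall; origin under its centre; to be left alone
- screwdriver: screwdriver 180 mm long, lying on the left; origin under its centre; to be left alone
- battery: black battery pack, 70 x 110 x 45 mm; origin under its centre; to be left alone
- tape: roll of grey tape, 100 mm wide, 45 tall; origin under its centre; to be left alone

How it is judged (in metres and radians):
At the end, for the whole second after the job is handed in: Every heat sink present sits in a bay with its origin within 8 mm sideways and 4 mm in height of the bay point and its fins within 0.12 rad of the bay's, the cover of that bay is latched (its joint below 0.035 rad), and the sinks are at rest. Covers of empty bays may be as they like (((horizontal distance between sink1 and bay1 below 0.008 m and z of sink1 in the frame of bay1 between -0.004 and 0.004 m and angle between the x axis of sink1 and the x axis of bay1, either way round below 0.12 rad and value of joint cover1 below 0.035 rad) or (horizontal distance between sink1 and bay2 below 0.008 m and z of sink1 in the frame of bay2 between -0.004 and 0.004 m and angle between the x axis of sink1 and the x axis of bay2, either way round below 0.12 rad and value of joint cover2 below 0.035 rad) or (horizontal distance between sink1 and bay3 below 0.008 m and z of sink1 in the frame of bay3 between -0.004 and 0.004 m and angle between the x axis of sink1 and the x axis of bay3, either way round below 0.12 rad and value of joint cover3 below 0.035 rad) or (horizontal distance between sink1 and bay4 below 0.008 m and z of sink1 in the frame of bay4 between -0.004 and 0.004 m and angle between the x axis of sink1 and the x axis of bay4, either way round below 0.12 rad and value of joint cover4 below 0.035 rad)) and ((horizontal distance between sink2 and bay1 below 0.008 m and z of sink2 in the frame of bay1 between -0.004 and 0.004 m and angle between the x axis of sink2 and the x axis of bay1, either way round below 0.12 rad and value of joint cover1 below 0.035 rad) or (horizontal distance between sink2 and bay2 below 0.008 m and z of sink2 in the frame of bay2 between -0.004 and 0.004 m and angle between the x axis of sink2 and the x axis of bay2, either way round below 0.12 rad and value of joint cover2 below 0.035 rad) or (horizontal distance between sink2 and bay3 below 0.008 m and z of sink2 in the frame of bay3 between -0.004 and 0.004 m and angle between the x axis of sink2 and the x axis of bay3, either way round below 0.12 rad and value of joint cover3 below 0.035 rad) or (horizontal distance between sink2 and bay4 below 0.008 m and z of sink2 in the frame of bay4 between -0.004 and 0.004 m and angle between the x axis of sink2 and the x axis of bay4, either way round below 0.12 rad and value of joint cover4 below 0.035 rad)) and ((horizontal distance between sink3 and bay1 below 0.008 m and z of sink3 in the frame of bay1 between -0.004 and 0.004 m and angle between the x axis of sink3 and the x axis of bay1, either way round below 0.12 rad and value of joint cover1 below 0.035 rad) or (horizontal distance between sink3 and bay2 below 0.008 m and z of sink3 in the frame of bay2 between -0.004 and 0.004 m and angle between the x axis of sink3 and the x axis of bay2, either way round below 0.12 rad and value of joint cover2 below 0.035 rad) or (horizontal distance between sink3 and bay3 below 0.008 m and z of sink3 in the frame of bay3 between -0.004 and 0.004 m and angle between the x axis of sink3 and the x axis of bay3, either way round below 0.12 rad and value of joint cover3 below 0.035 rad) or (horizontal distance between sink3 and bay4 below 0.008 m and z of sink3 in the frame of bay4 between -0.004 and 0.004 m and angle between the x axis of sink3 and the x axis of bay4, either way round below 0.12 rad and value of joint cover4 below 0.035 rad)) and ((horizontal distance between sink4 and bay1 below 0.008 m and z of sink4 in the frame of bay1 between -0.004 and 0.004 m and angle between the x axis of sink4 and the x axis of bay1, either way round below 0.12 rad and value of joint cover1 below 0.035 rad) or (horizontal distance between sink4 and bay2 below 0.008 m and z of sink4 in the frame of bay2 between -0.004 and 0.004 m and angle between the x axis of sink4 and the x axis of bay2, either way round below 0.12 rad and value of joint cover2 below 0.035 rad) or (horizontal distance between sink4 and bay3 below 0.008 m and z of sink4 in the frame of bay3 between -0.004 and 0.004 m and angle between the x axis of sink4 and the x axis of bay3, either way round below 0.12 rad and value of joint cover3 below 0.035 rad) or (horizontal distance between sink4 and bay4 below 0.008 m and z of sink4 in the frame of bay4 between -0.004 and 0.004 m and angle between the x axis of sink4 and the x axis of bay4, either way round below 0.12 rad and value of joint cover4 below 0.035 rad)) and linear speed of each of sink1, sink2, sink3, sink4 below 0.02 m/s); the robot touches nothing.
It fails at once if a thing to be left alone is moved more than 6 cm (distance of any of adapter, cup, bottle, flask, screwdriver, battery, tape from where it was at the start of the episode above 0.06 m).
It fails at once if the cup, bottle or flask is tipped over (angle between any of cup, bottle, flask's own z axis and vertical above 0.6 rad).
Of sink1, sink2, sink3, sink4 only 3 to 4 are there at a start; the rules pass over those that are not, and their reading is None.
At some moment in a run one of sink1, sink2, sink3, sink4 may be knocked a few centimetres aside while the robot is not near it.
Once in a run the grip may slacken for a moment while it holds something.
It also fails if it takes over 210 s, if anything falls off the work surface, if the arm or the gripper's body presses on something with over 40 N, if the wrist force passes 120 N, or if a joint passes its speed limit or range.

## Working session

There is one attempt and no reset: what is moved stays moved. The work goes in short steps, Python scripts to look and compute and a shell command to move; the robot and the scene stay as the last step left them, time stands still between calls to the robot, and variables do not carry over. Pictures are saved under pics/ and viewed, at most 14 in all, crops included, and the job is handed in when it is done.

```bash
ls; mkdir -p pics
python3 - <<'E'
from bench import arm
import cv2
for n in ("top","side"):
    cv2.imwrite(f"pics/{n}0.png",arm.get_image(n))
for n in ("top","side","wrist"):
    c=arm.get_calibration(n); print(n,c)
print(arm.read_state())
E
```

```text
bench.py
jog.py
pics
top {'K': array([[450.7521552 ,   0.        , 315.03558906],
       [  0.        , 450.7521552 , 236.36230732],
       [  0.        ,   0.        ,   1.        ]]), 'D': array([-0.04567459,  0.        ,  0.        ,  0.        ,  0.        ]), 'rvec': array([ 2.16625332, -2.13207783,  0.19340897]), 'tvec': array([ -80.51323135,  545.31438237, 1187.51474883])}
side {'K': array([[436.2705273 ,   0.        , 319.19407699],
       [  0.        , 436.2705273 , 234.88106225],
       [  0.        ,   0.        ,   1.        ]]), 'D': array([-0.087499,  0.      ,  0.      ,  0.      ,  0.      ]), 'rvec': array([ 2.33191109, -0.40100963,  0.16279082]), 'tvec': array([-527.08407149,  148.71606042, 1337.52831286])}
wrist {'K': array([[407.83579674,   0.        , 319.10579067],
       [  0.        , 407.83579674, 238.5067399 ],
       [  0.        ,   0.        ,   1.        ]]), 'D': array([-0.06347379,  0.        ,  0.        ,  0.        ,  0.        ]), 'rvec': array([-1.74764358,  2.33932238,  0.3812272 ]), 'tvec': array([622.51057864, -41.94628618, 381.06095142])}
{'clock': 0.1, 'joints': array([ 1.54263624e+00,  3.85504795e-01,  6.74548606e-03, -3.81385852e-04,
       -1.19400846e+00, -2.58621012e-01]), 'joint_vel': array([ 0.00014257, -0.00172795,  0.00531041,  0.0024939 ,  0.00079636,
        0.00019692]), 'joint_efforts': array([-6.40312028e-04, -3.93314624e+01,  1.88932228e+01,  4.19791549e+00,
       -2.56767293e-03,  5.49463238e-06]), 'position': array([176.63642816, 599.01030332, 247.31706965]), 'ee_rot': array([ 9.89726627e-01, -1.42969227e-01, -6.27373952e-05,  9.99563822e-04]), 'contact_force': array([-0.54774846, -0.11287074, -0.05039566]), 'wrist_torque': array([ 0.03919663, -0.00265465,  0.00537861]), 'grasp_force': 0.0, 'gripper_width': 85.71037565090408}
```
View pics/top0.png

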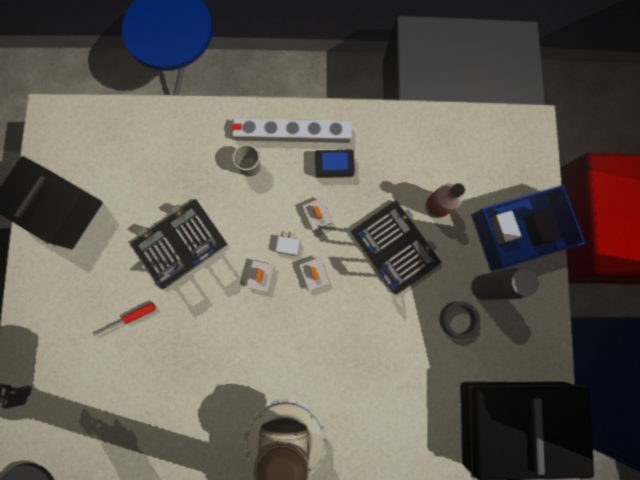

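View pics/side0.png

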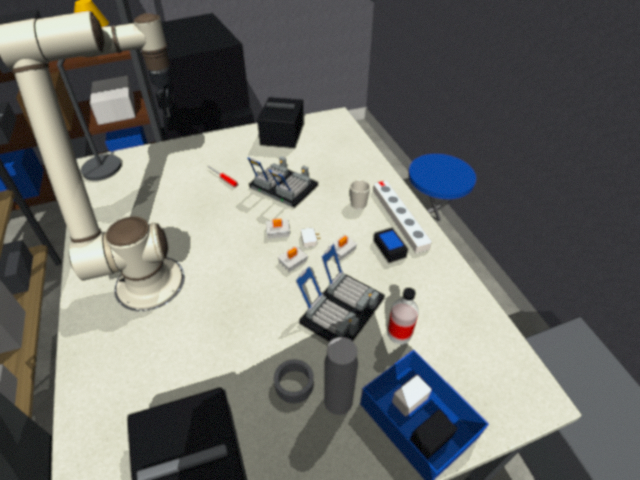

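The top view shows three sinks, with orange blocks at about (317,213), (260,275) and (314,274). The adapter is at (288,243), the left charger around (178,243) and the right charger around (395,247). The side view shows the covers standing open, with the left charger's hinges on its robot side and the right charger's on the sink side.

Create h.py:
```python
from bench import arm
import cv2, numpy as np
from scipy.spatial.transform import Rotation as R
def cal(n):
    c=arm.get_calibration(n); c['R']=cv2.Rodrigues(c['rvec'])[0]; c['C']=-c['R'].T@c['tvec']; return c
def rays(c,uv):
    p=cv2.undistortPoints(np.float64(uv).reshape(-1,1,2),c['K'],c['D']).reshape(-1,2)
    return np.c_[p,np.ones(len(p))]@c['R']
def plane(c,uv,z):
    d=rays(c,uv); return c['C']+d*((z-c['C'][2])/d[:,2])[:,None]
def proj(c,P):
    return cv2.projectPoints(np.float64(P).reshape(-1,1,3),c['rvec'],c['tvec'],c['K'],c['D'])[0].reshape(-1,2)
def orange(im):
    h=cv2.cvtColor(im,cv2.COLOR_BGR2HSV)
    return cv2.inRange(h,(5,150,120),(20,255,255))
def blobs(m,a=20):
    return [c for c in cv2.findContours(m,cv2.RETR_EXTERNAL,cv2.CHAIN_APPROX_NONE)[0] if cv2.contourArea(c)>=a]
def delta(pos,yaw=None):
    """row from measured pose to TCP pos, tool down, tool y axis (closing) along world yaw"""
    s=arm.read_state(); A=R.from_quat(s['ee_rot']); t=A.inv().apply(np.array(pos)-s['position'])
    if yaw is None: B=A; y0=A.as_matrix()[:,1]; yaw=np.arctan2(y0[1],y0[0])
    y=np.array([np.cos(yaw),np.sin(yaw),0]); z=np.array([0,0,-1.]); x=np.cross(y,z)
    rv=(A.inv()*R.from_matrix(np.c_[x,y,z])).as_rotvec()
    print('row',np.r_[t.round(1),rv.round(3)], 'reach',np.hypot(*pos[:2]).round(), 'j',s['joints'].round(2))
```

Run:
```python
from h import *
im=cv2.imread('pics/top0.png'); c=cal('top'); print('topC',c['C'])
for b in blobs(orange(im),10):
    r=cv2.minAreaRect(b); print(r, plane(c,[r[0]],55)[0].round())
for nm,p in dict(Lc=(178,243),Rc=(395,247),adapter=(288,243)).items(): print(nm,plane(c,[p],22)[0].round())
w=cal('wrist'); s=arm.read_state(); A=R.from_quat(s['ee_rot']).as_matrix()
print('cam in tool',A.T@(w['C']-s['position']),'cam axes in tool\n',(w['R']@A).round(2))
print('tool y',A[:,1])
```

```text
topC [ 352.92397359  -46.52367324 1259.88953937]
((259.0000305175781, 275.0000305175781), (5.3357834815979, 10.6715669631958), 14.03624439239502) [438.  76.  55.]
((313.82757568359375, 273.0690002441406), (11.513111114501953, 4.828078746795654), 68.19859313964844) [445. -70.  55.]
((317.2068786621094, 212.01722717285156), (11.698805809020996, 4.828078746795654), 68.19859313964844) [612. -77.  55.]
Lc [525. 307.  22.]
Rc [ 524. -296.   22.]
adapter [530.   2.  22.]
cam in tool [  82.2802107     1.09176509 -125.19140414] cam axes in tool
 [[-0.    1.   -0.  ]
 [-0.95 -0.   -0.32]
 [-0.32  0.    0.95]]
tool y [-0.28300078 -0.9591176   0.00199653]
```

Run:
```python
from h import *
delta([570,294,290])
```

```text
row [ 4.636e+02  1.813e+02 -4.220e+01  2.000e-03 -0.000e+00  0.000e+00] reach 641.0 j [ 1.54  0.39  0.01 -0.   -1.19 -0.26]
```

The rows are not in the units I measure in: shifts go in units of 5 mm. I convert before sending: 464 mm is 92.8, 181 mm is 36.2.

```bash
python3 jog.py '92.8 36.2 -8.4 0 0 0 | 92.8 36.2 -8.4 0 0 0 | 92.8 36.2 -8.4 0 0 0 | 92.8 36.2 -8.4 0 0 0 | 92.8 36.2 -8.4 0 0 0 | 92.8 36.2 -8.4 0 0 0 | 92.8 36.2 -8.4 0 0 0 | 92.8 36.2 -8.4 0 0 0 | 92.8 36.2 -8.4 0 0 0 | 92.8 36.2 -8.4 0 0 0'
python3 - <<'E'
from h import *
delta([570,294,290])
E
```

```text
clock: 1.1
position: [571.8, 293.0, 290.0]
ee_rot: [0.99, -0.143, -0.0, 0.0]
contact_force: [1.2, -0.2, 0.8]
gripper_width: 85.0
grasp_force: 0.0
row [-2.e+00 -4.e-01  0.e+00  1.e-03  1.e-03 -0.e+00] reach 641.0 j [ 0.72  0.39  0.12 -0.   -1.3   0.56]
```

```bash
python3 jog.py '0 0 0 0 0 0 | 0 0 0 0 0 0' | head -2
python3 - <<'E'
from h import *
import pickle
c=cal('wrist'); im=arm.get_image('wrist'); cv2.imwrite('pics/wL.png',im); pickle.dump(c,open('wL.pkl','wb'))
E
```

```text
clock: 1.3
position: [571.2, 293.3, 289.3]
```

View pics/wL.png

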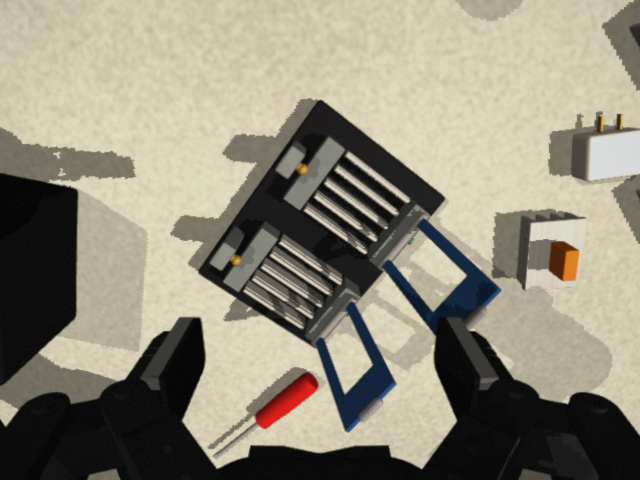

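The wrist view shows the left charger in full. Its box corners are near (319,100), (444,205), (318,345) and (199,270). The catch posts with brass balls are at (303,169) and (236,260), and the open covers lie to the lower right. I'll zoom in to pick end-block and fin corners.

Run:
```python
from h import *
im=cv2.imread('pics/wL.png')[130:350,190:450]
g=cv2.convertScaleAbs(im,alpha=1.3,beta=10)
g=cv2.resize(g,None,fx=2.7,fy=2.7,interpolation=cv2.INTER_CUBIC)
for i in range(0,260,20):
    cv2.putText(g,str(190+i),(int(i*2.7),8),0,.3,(0,0,255),1); cv2.line(g,(int(i*2.7),10),(int(i*2.7),16),(0,0,255),1)
for i in range(0,220,20):
    cv2.putText(g,str(130+i),(0,int(i*2.7)+4),0,.3,(0,0,255),1)
cv2.imwrite('pics/wLz.png',g)
```

```text
(no output)
```

View pics/wLz.png

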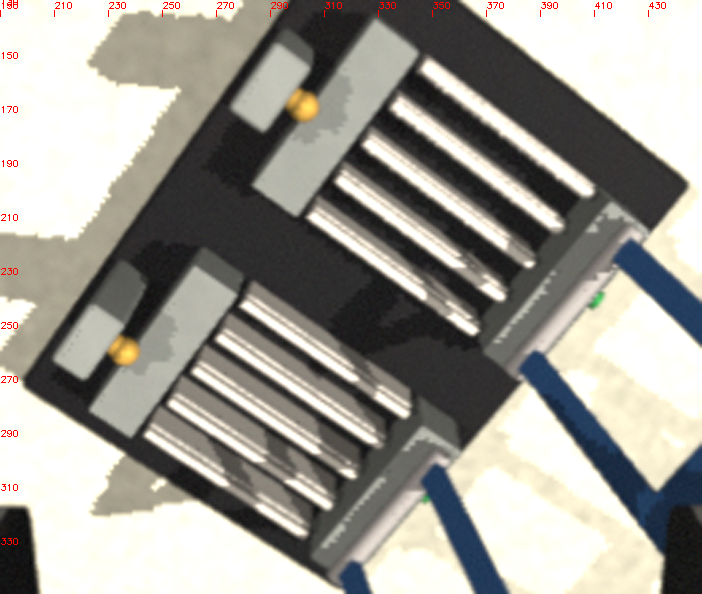

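The zoomed crop shows five fins per bay as bright strips. In the upper bay, fin 1 runs (427,66)→(587,190) and fin 5 (314,207)→(472,329) in crop pixels, and the end block's top face lies at (252..418, 17..217). I'll fit the charger pose from these.

```bash
cat > fit.py <<'E'
from h import *
from scipy.optimize import least_squares
def bayfit(c,fins,blk,guess):
    """fins: list of (pt,pt,y) tip line z=42 ; blk: list of (pt,x) on end block edge z=47"""
    obs=[]
    for a,b,y in fins:
        for p in (a,b): obs.append((plane(c,[p],42)[0][:2],1,y))
    for p,x in blk: obs.append((plane(c,[p],47)[0][:2],0,x))
    def res(q):
        cs,sn=np.cos(q[2]),np.sin(q[2]); M=np.array([[cs,sn],[-sn,cs]])
        return [ (M@(p-q[:2]))[i]-v for p,i,v in obs]
    r=least_squares(res,guess,x_scale=[100,100,1]); return r.x,np.array(res(r.x))
E
python3 - <<'E'
from fit import *
import pickle
c=pickle.load(open('wL.pkl','rb'))
z=lambda x,y:(190+x/2.7-.3,130+y/2.7-.3)
# image clockwise: bay x to upper-left, z toward viewer => bay y to lower-left
U=[(z(427,66),z(587,190),-32),(z(372,140),z(527,262),0),(z(314,207),z(472,329),32)]
L=[(z(247,293),z(402,412),-32),(z(200,367),z(350,473),0),(z(152,427),z(300,533),32)]
BU=[(z(418,53),41),(z(299,217),41),(z(377,18),60),(z(252,184),60)]
BL=[(z(242,293),41),(z(131,437),41),(z(203,260),60),(z(90,407),60)]
for f,b,g in((U,BU,[530,270,.6]),(L,BL,[500,350,.6])):
    q,r=bayfit(c,f,b,g); print(q.round(3),r.round(1))
    for a,bb,y in f:
        M=R.from_euler('z',-q[2]).as_matrix()[:2,:2]
        print('  fin end x',[ (M@(plane(c,[p],42)[0][:2]-q[:2]))[0].round(1) for p in(a,bb)])
for p in [(319,100),(444,205),(318,345),(199,270)]: print(plane(c,[p],22)[0].round())
E
```

```text
[550.452 260.078   0.628] [ 0.7  0.1 -0.3  0.8 -1.4  0.2  1.2 -0.9 -0.1 -0.2]
  fin end x [np.float64(36.6), np.float64(-34.1)]
  fin end x [np.float64(35.9), np.float64(-34.5)]
  fin end x [np.float64(37.5), np.float64(-35.0)]
[487.755 343.387   0.607] [-1.   0.4  0.5  0.2 -0.6  0.6  1.1 -0.5  0.1 -0.7]
  fin end x [np.float64(40.1), np.float64(-32.9)]
  fin end x [np.float64(36.3), np.float64(-33.6)]
  fin end x [np.float64(36.1), np.float64(-34.8)]
[651. 268.  22.]
[520. 177.  22.]
[402. 343.  22.]
[525. 437.  22.]
```

Run:
```python
from h import *
delta([500,-20,290])
```

```text
row [ 2.160e+01  3.213e+02 -3.000e-01  1.000e-03  1.000e-03 -0.000e+00] reach 500.0 j [ 0.73  0.39  0.12 -0.   -1.3   0.56]
```

```bash
python3 jog.py '4.4 64.2 0 0 0 0 | 4.4 64.2 0 0 0 0 | 4.4 64.2 0 0 0 0 | 4.4 64.2 0 0 0 0 | 4.4 64.2 0 0 0 0 | 4.4 64.2 0 0 0 0 | 4.4 64.2 0 0 0 0 | 4.4 64.2 0 0 0 0 | 4.4 64.2 0 0 0 0 | 4.4 64.2 0 0 0 0' | head -2
cat > look.py <<'E'
import sys,pickle
from h import *
c=cal('wrist'); im=arm.get_image('wrist'); cv2.imwrite(f'pics/{sys.argv[1]}.png',im); pickle.dump(c,open(sys.argv[1]+'.pkl','wb'))
print(arm.read_state()['position'].round(1))
E
python3 look.py wS
```

```text
clock: 2.35
position: [501.0, -18.0, 290.3]
[501.1 -18.  290.2]
```

View pics/wS.png

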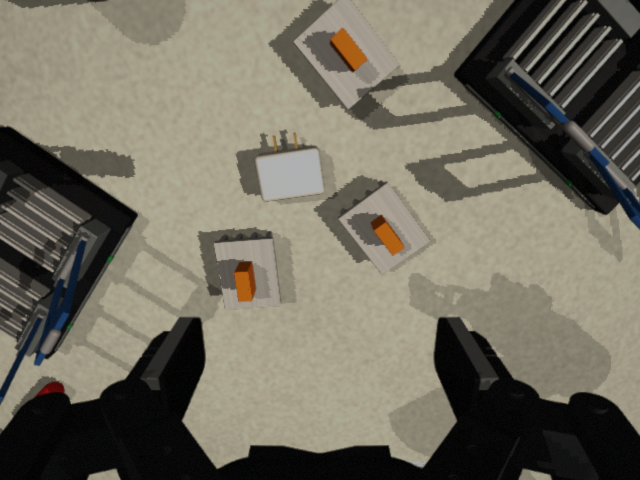

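The view shows all three sinks: A with its block at (245,281), B at (387,235) and C at (349,49). The adapter sits at (290,174). I'll measure the block top faces.

```bash
cat > sinks.py <<'E'
import sys,pickle
from h import *
def sinks(name,zb=0,show=True):
    im=cv2.imread(f'pics/{name}.png'); c=pickle.load(open(name+'.pkl','rb'))
    h=cv2.cvtColor(im,cv2.COLOR_BGR2HSV); m=orange(im); out=[]
    for b in blobs(m,60):
        k=np.zeros_like(m); cv2.drawContours(k,[b],-1,255,-1)
        v=h[...,2][k>0]; t=cv2.threshold(v.reshape(-1,1),0,255,cv2.THRESH_OTSU)[0]
        top=((k>0)&(h[...,2]>t)).astype(np.uint8)*255
        bb=max(blobs(top,5),key=cv2.contourArea)
        P=plane(c,bb.reshape(-1,2),zb+58)[:,:2]
        (x,y),(w,l),a=cv2.minAreaRect(P.astype(np.float32))
        if w>l: w,l=l,w; a+=90
        yaw=np.deg2rad(a+90); yaw=(yaw+np.pi/2)%np.pi-np.pi/2
        out.append((x,y,yaw)); 
        if show: print(f'{name} x {x:.1f} y {y:.1f} yaw {yaw:.3f} size {l:.1f}x{w:.1f} thr {t} px {bb.reshape(-1,2).mean(0).round()}')
    return out
if __name__=='__main__': sinks(sys.argv[1],float(sys.argv[2]) if len(sys.argv)>2 else 0)
E
python3 sinks.py wS
```

```text
wS x 437.6 y 75.7 yaw -0.209 size 30.8x13.5 thr 147.0 px [243. 286.]
wS x 445.2 y -70.8 yaw 0.366 size 30.8x12.9 thr 155.0 px [389. 239.]
wS x 612.8 y -77.3 yaw 0.420 size 31.0x12.8 thr 154.0 px [349.  49.]
```

Run:
```python
from h import *
delta([437.6,75.7,120],-0.209-np.pi/2)
delta([437.6,75.7,51],-0.209-np.pi/2)
```

```text
row [-8.730e+01 -7.210e+01  1.702e+02 -0.000e+00  0.000e+00 -7.500e-02] reach 444.0 j [ 0.29  0.14 -0.22 -0.   -1.21  1.  ]
row [-8.730e+01 -7.210e+01  2.392e+02 -0.000e+00  0.000e+00 -7.500e-02] reach 444.0 j [ 0.29  0.14 -0.22 -0.   -1.21  1.  ]
```

Converted, 170 mm is 34, 120 mm is 24.

```bash
python3 jog.py '-17.4 -14.4 24 0 0 -0.075 | -17.4 -14.4 34 0 0 -0.075 | -17.4 -14.4 34 0 0 -0.075 | -17.4 -14.4 34 0 0 -0.075 | -17.4 -14.4 34 0 0 -0.075 | -17.4 -14.4 34 0 0 -0.075' 45 | head -2
python3 - <<'E'
from h import *
delta([437.6,75.7,51],-0.209-np.pi/2)
E
python3 look.py a1; python3 sinks.py a1
```

```text
clock: 3.0
position: [437.8, 75.2, 119.8]
row [-2.00e-01 -5.00e-01  6.88e+01  2.00e-03  1.00e-03  1.00e-03] reach 444.0 j [ 0.54  0.23 -0.6   0.   -0.75  0.82]
[439.1  75.3 121.1]
a1 x 437.6 y 76.3 yaw -0.202 size 31.1x12.7 thr 171.0 px [315. 274.]
a1 x 445.3 y -70.2 yaw 0.372 size 30.8x12.8 thr 161.0 px [605. 201.]
```

Converted, 69 mm is 13.8, 40 mm is 8.

```bash
python3 jog.py '-0.2 -0.2 8 0 0 0 | -0.2 -0.2 13.8 0 0 0 | -0.2 -0.2 13.8 0 0 0 | -0.2 -0.2 13.8 0 0 0' | head -2;  python3 jog.py '0 0 0 0 0 0 | 0 0 0 0 0 0 | 0 0 0 0 0 0 | 0 0 0 0 0 0 | 0 0 0 0 0 0 | 0 0 0 0 0 0' 5; python3 jog.py '0 0 -6 0 0 0 | 0 0 -12 0 0 0 | 0 0 -18 0 0 0 | 0 0 -24 0 0 0 | 0 0 -24 0 0 0'; python3 look.py a2;python3 sinks.py a2 70
python3 - <<'E'
from h import *
delta([550.6,259.8,169],0.632-np.pi/2)
E
```

```text
clock: 3.45
position: [438.9, 75.8, 52.8]
clock: 4.05
position: [438.5, 76.1, 52.8]
ee_rot: [0.994, -0.105, 0.002, -0.001]
contact_force: [-0.6, 1.9, 7.3]
gripper_width: 12.9
grasp_force: 63.4
clock: 4.55
position: [439.0, 76.2, 175.2]
ee_rot: [0.994, -0.105, 0.004, -0.002]
contact_force: [-0.1, -0.1, -2.4]
gripper_width: 12.7
grasp_force: 62.2
[437.5  75.7 172.9]
a2 x 386.2 y 86.1 yaw 1.363 size 17.5x9.3 thr 172.0 px [320. 385.]
a2 x 415.7 y 80.4 yaw -0.197 size 17.9x16.8 thr 128.0 px [321. 329.]
a2 x 466.2 y -33.5 yaw 0.372 size 21.9x9.2 thr 171.0 px [550. 183.]
row [ 7.180e+01 -2.038e+02  4.800e+00 -2.000e-03 -4.000e-03 -8.440e-01] reach 609.0 j [ 0.54  0.15 -0.53 -0.   -0.89  0.82]
```

Converted, -90 mm is -18, -204 mm is -40.8.

```bash
python3 jog.py '0 0 -10 0 0 0 | 0 0 -14 0 0 -0.1 | 0 -8 -14 0 0 -0.24 | 3.6 -18 -14 0 0 -0.38 | 7.2 -27 -14 0 0 -0.52 | 10.8 -34 -14 0 0 -0.66 | 14.4 -40.8 -14 0 0 -0.8 | 14.4 -40.8 -14 0 0 -0.844 | 14.4 -40.8 -14 0 0 -0.844 | 14.4 -40.8 -14 0 0 -0.844'; python3 jog.py '0 0 0 0 0 0 | 0 0 0 0 0 0' | head -2; python3 look.py a3
python3 - <<'E'
from h import *
delta([551.4,260.4,130],0.632-np.pi/2)
E
```

```text
clock: 5.6
position: [549.4, 259.0, 239.4]
ee_rot: [0.951, 0.31, -0.002, 0.0]
contact_force: [-0.2, 0.3, -1.6]
gripper_width: 12.8
grasp_force: 62.1
clock: 5.8
position: [549.9, 259.0, 241.5]
[550.  259.1 241.7]
row [ 1.800e+00 -2.000e-01  1.117e+02 -0.000e+00 -0.000e+00 -1.000e-03] reach 610.0 j [ 0.71  0.36 -0.05 -0.   -1.16  1.5 ]
```

View pics/a3.png

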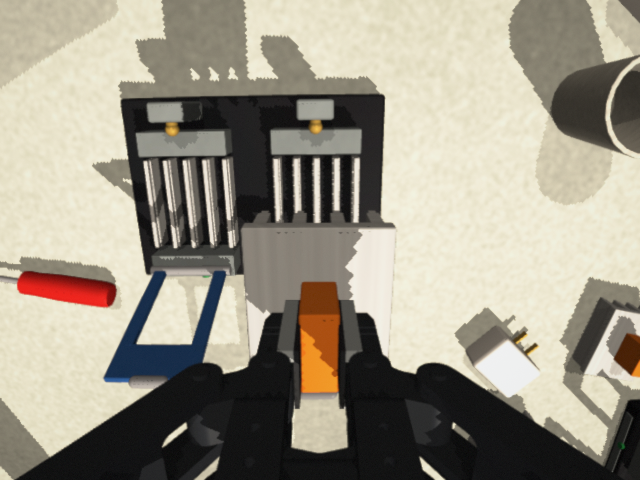

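The sink is held level. Bay2 is ahead, with its end block at columns 271–361 and near edge at row 154. Bay1 is on the left, with its block at columns 137–231. I'll cross-check the bay centres from these.

Run:
```python
from h import *
import pickle
c=pickle.load(open('a3.pkl','rb'))
e=np.array([np.cos(.632),np.sin(.632)]); n=np.array([-e[1],e[0]])
for nm,pts,b in (('bay2',[(272,154),(361,154)],(550.6,259.8)),('bay1',[(137,156),(231,156)],(488.6,344.4))):
    P=plane(c,pts,47)[:,:2]; d=P-b; print(nm,(d@e).round(1),(d@n).round(1))
# fins tips z=42 near upper ends
for nm,pts,b in (('bay2',[(278,162),(297,162),(317,162),(337,162),(357,162)],(550.6,259.8)),('bay2b',[(281,210),(300,210),(318,210),(337,210),(356,210)],(550.6,259.8)),('bay1',[(150,163),(168,163),(187,163),(206,163),(228,163)],(488.6,344.4))):
    d=plane(c,pts,42)[:,:2]-b; print(nm,(d@e).round(1),(d@n).round(1))
# sink top block: z of block top = 241.7-52.8+58
d=plane(c,[(302,282),(336,282)],246.9)[:,:2]-arm.read_state()['position'][:2]; print('block end',(d@e).round(1),(d@n).round(1))
d=plane(c,[(243,225),(395,225)],241.7-52.8+30)[:,:2]-arm.read_state()['position'][:2]; print('plate end',(d@e).round(1),(d@n).round(1))
```

```text
bay2 [41.4 41.4] [ 35.5 -33.6]
bay1 [40.8 40.1] [ 37.1 -37.4]
bay2 [34.5 34.5 34.5 34.5 34.5] [ 31.5  16.4   0.6 -15.3 -31.1]
bay2b [-4.7 -4.8 -4.8 -4.8 -4.8] [ 30.3  14.6  -0.1 -15.8 -31.4]
bay1 [34.5 34.4 34.2 34.1 34. ] [ 29.5  14.8  -0.6 -15.9 -33.6]
block end [25.9 25.9] [ 4.8 -6.2]
plate end [36.7 36.6] [ 28.1 -29.6]
```

Converted, 2.2 mm is 0.44, -1.2 mm is -0.24.

```bash
python3 jog.py '0.44 -0.24 8 0 0 0 | 0.44 -0.24 16 0 0 0 | 0.44 -0.24 24 0 0 0 | 0.44 -0.24 27.2 0 0 0 | 0.44 -0.24 27.2 0 0 0 | 0.44 -0.24 27.2 0 0 0'; python3 jog.py '0 0 1.6 0 0 0 | 0 0 3.2 0 0 0 | 0 0 4 0 0 0 | 0 0 4 0 0 0'
```

```text
clock: 6.45
position: [551.9, 262.1, 106.2]
ee_rot: [0.95, 0.311, 0.001, -0.0]
contact_force: [0.1, 0.4, -1.2]
gripper_width: 12.6
grasp_force: 62.2
clock: 6.85
position: [550.9, 261.5, 84.5]
ee_rot: [0.95, 0.311, -0.001, 0.0]
contact_force: [0.3, -0.2, -2.2]
gripper_width: 12.9
grasp_force: 62.2
```

```bash
python3 jog.py '0 0 1 0 0 0 | 0 0 1.8 0 0 0 | 0 0 1.8 0 0 0 | 0 0 1.8 0 0 0'; python3 look.py a4 ; python3 jog.py '0 0 0.4 0 0 0 | 0 0 0.4 0 0 0'
```

```text
clock: 7.25
position: [551.4, 261.9, 76.2]
ee_rot: [0.95, 0.311, -0.0, 0.0]
contact_force: [0.1, -0.7, -1.5]
gripper_width: 12.8
grasp_force: 62.2
[551.5 262.   76.4]
clock: 7.5
position: [551.7, 262.2, 75.0]
ee_rot: [0.95, 0.311, 0.001, -0.0]
contact_force: [-0.9, 0.5, 1.7]
gripper_width: 13.2
grasp_force: 62.5
```

View pics/a4.png

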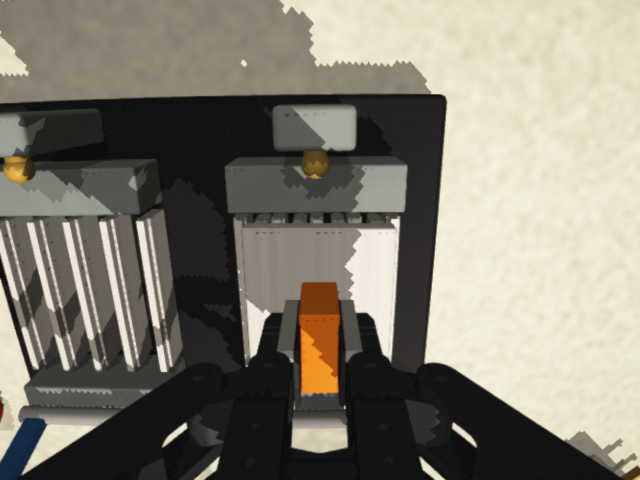

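The sink is seated in bay2: its plate is nested between the end blocks with the fins between fins, and contact shows at z 75. I'll release it and go behind the cover.

```bash
python3 jog.py '0 0 0 0 0 0 | 0 0 0 0 0 0 | 0 0 0 0 0 0' 35 | tail -2; python3 jog.py '0 0.2 -8 0 0 0 | 0 0.2 -17 0 0 0 | 0 0.2 -26 0 0 0 | -10 0.2 -26 0 0 0 | -19 0.2 -26 0 0 0 | -26.4 0.2 -26 0 0 0 | -26.4 0.2 -26 0 0 0 | -26.4 0.2 -26 0 0 0' | head -2; python3 look.py a5; python3 sinks.py a5 22; python3 jog.py '0 0 0 0 0 0 | 0 0 5 0 0 0 | 0 0 10.6 0 0 0 | 0 0 10.6 0 0 0 | 0 0 10.6 0 0 0' 0
cat > bay.py <<'E'
from h import *
B={1:(488.6,344.4,.632),2:(550.6,259.8,.632)}
def inbay(k):
    s=arm.read_state(); b=B[k]; d=s['position'][:2]-b[:2]; e=np.array([np.cos(b[2]),np.sin(b[2])])
    print('bay',k,'x',(d@e).round(1),'y',(d@[-e[1],e[0]]).round(1),'z',s['position'][2].round(1),'F',s['contact_force'].round(1),'t',s['clock'].round(1))
if __name__=='__main__':
    import sys; inbay(int(sys.argv[1]))
E
python3 bay.py 2
```

```text
gripper_width: 35.3
grasp_force: 0.0
clock: 8.6
position: [445.6, 183.0, 205.1]
[446.2 183.6 205. ]
a5 x 450.5 y -45.9 yaw 0.375 size 28.3x11.5 thr 175.0 px [560. 395.]
a5 x 545.9 y 257.0 yaw 0.632 size 22.3x12.4 thr 173.0 px [317.  21.]
clock: 9.15
position: [446.3, 183.5, 151.2]
ee_rot: [0.95, 0.311, -0.0, 0.001]
contact_force: [-0.9, -0.2, -0.1]
gripper_width: 0.3
grasp_force: 0.0Traceback (most recent call last):
  File "bay.py", line 7, in <module>
    import sys; inbay(int(sys.argv[1]))
                ~~~~~^^^^^^^^^^^^^^^^^^
  File "bay.py", line 5, in inbay
    print('bay',k,'x',(d@e).round(1),'y',(d@[-e[1],e[0]]).round(1),'z',s['position'][2].round(1),'F',s['contact_force'].round(1),'t',s['clock'].round(1))
                                                                                                                                     ^^^^^^^^^^^^^^^^
AttributeError: 'float' object has no attribute 'round'
```

```bash
sed -i "s/s\['clock'\].round(1)/round(s['clock'],1)/" bay.py; python3 jog.py '4.4 0 0 0 0 0 | 8.8 0 0 0 0 0 | 13.2 0 -2.2 0 0 0 | 16.4 0 -2.6 0 0 0 | 19.6 0 -2.4 0 0 0 | 22.4 0 -1.4 0 0 0 | 25 0 -0.2 0 0 0 | 27.4 0 1.6 0 0 0 | 29.4 0 3.8 0 0 0 | 30.8 0 6 0 0 0' | grep -E 'pos|force'; python3 bay.py 2; python3 look.py a6
```

```text
position: [570.6, 274.7, 120.3]
contact_force: [0.2, 0.9, 1.2]
grasp_force: 0.4
bay 2 x 24.9 y 0.2 z 120.3 F [0.2 0.9 1.2] t 10.2
[570.1 274.5 117.9]
```

View pics/a6.png

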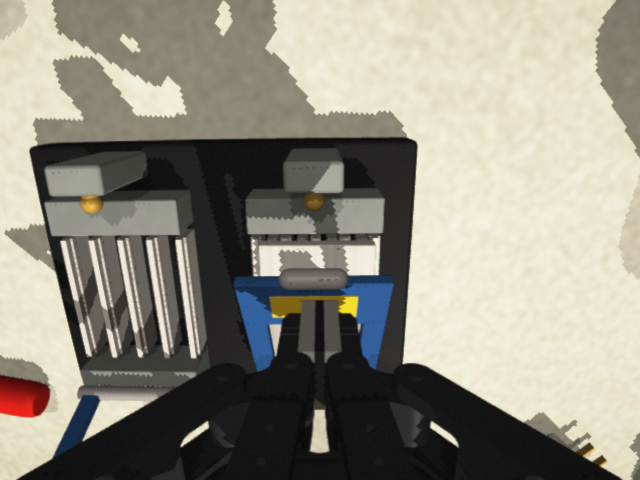

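The finger is on the yellow mark and the cover is half down, with the sink still home underneath. Pressing on.

Converted, 44 mm is 8.8, 38 mm is 7.6.

```bash
python3 jog.py '0.6 0 1.2 0 0 0 | 1.2 0 2.4 0 0 0 | 2 0 4 0 0 0 | 2.6 0 5.6 0 0 0 | 2.8 0 6.8 0 0 0 | 2.8 0 7.6 0 0 0 | 2.8 0 8.2 0 0 0 | 2.8 0 8.8 0 0 0'| grep -E 'pos|force'; python3 bay.py 2; python3 jog.py '0 0 0.4 0 0 0 | 0 0 0.8 0 0 0'| grep -E 'pos|force'
```

```text
position: [581.8, 282.9, 79.2]
contact_force: [-1.4, -0.9, 5.7]
grasp_force: 2.5
bay 2 x 38.8 y 0.2 z 79.2 F [-1.4 -0.9  5.7] t 11.0
position: [582.0, 282.9, 75.4]
contact_force: [-5.0, -0.7, 16.7]
grasp_force: 8.2
```

```bash
python3 jog.py '0 0 0.2 0 0 0 | 0 0 0.2 0 0 0'| grep -E 'pos|force'; python3 jog.py '0 0 -4 0 0 0 | 0 0 -12 0 0 0 | 0 0 -20 0 0 0 | 0 0 -20 0 0 0'| grep -E 'pos|force';python3 look.py a7
```

```text
position: [581.9, 283.0, 75.4]
contact_force: [-3.5, -0.5, 14.0]
grasp_force: 6.8
position: [584.1, 284.2, 178.9]
contact_force: [0.5, 0.2, -0.2]
grasp_force: 0.0
[582.4 283.4 175.6]
```

View pics/a7.png

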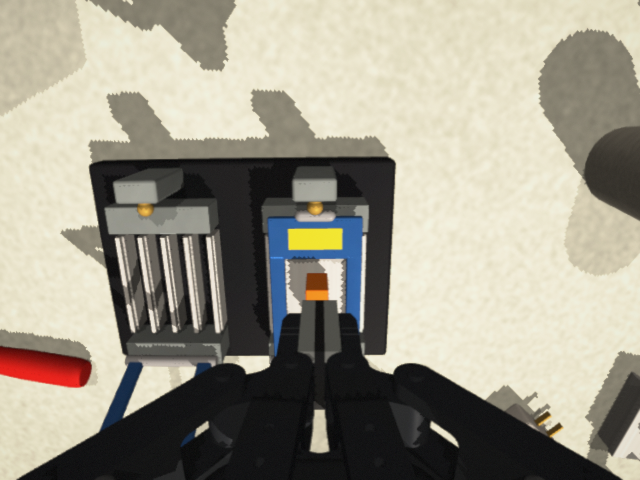

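The cover is shut, with the nub under the brass ball at (316,208) and the yellow mark flat. Next is sink B.

Run:
```python
from h import *
delta([445.2,-70.5,170],0.37-np.pi/2)
```

```text
row [-3.199e+02  2.044e+02  3.200e+00 -1.000e-03 -7.000e-03  2.620e-01] reach 451.0 j [ 0.7   0.47 -0.04  0.   -1.05  1.5 ]
```

The rows are not in the units I measure in: shifts go in units of 5 mm. I convert before sending: -320 mm is -64, -280 mm is -56.

```bash
python3 jog.py '-8 5.2 -6 0 0 0.03 | -16 10.2 -6 0 0 0.1 | -24 15.4 -6 0 0 0.2 | -32 20.4 -6 0 0 0.262 | -40 25.6 0 0 0 0.262 | -48 30.6 0 0 0 0.262 | -56 35.8 0 0 0 0.262 | -64 40.8 0 0 0 0.262 | -64 40.8 0 0 0 0.262 | -64 40.8 0 0 0 0.262' 45 | grep pos;python3 jog.py '0 0 0 0 0 0 | 0 0 0 0 0 0' | grep pos; python3 look.py b1; python3 sinks.py b1
```

```text
position: [442.5, -72.2, 171.4]
position: [443.9, -70.3, 171.9]
[443.9 -70.3 172. ]
b1 x 445.2 y -70.9 yaw 0.371 size 30.7x12.6 thr 158.0 px [319. 237.]
```

```bash
python3 jog.py '0.24 0.24 8 0 0 0 | 0.24 0.24 16 0 0 0 | 0.24 0.24 23.8 0 0 0 | 0.24 0.24 23.8 0 0 0 | 0.24 0.24 23.8 0 0 0' | grep pos;  python3 jog.py '0 0 0 0 0 0 | 0 0 0 0 0 0 | 0 0 0 0 0 0 | 0 0 0 0 0 0 | 0 0 0 0 0 0 | 0 0 0 0 0 0' 5; python3 jog.py '0 0 -6 0 0 0 | 0 0 -14 0 0 0 | 0 0 -23 0 0 0 | 0 0 -32 0 0 0 | 0 0 -38 0 0 0 | 0 0 -38 0 0 0 | 0 0 -38 0 0 0'; python3 look.py b2
python3 - <<'E'
from h import *
delta([489.4,345,242],0.632-np.pi/2)
E
```

```text
position: [445.5, -71.4, 53.4]
clock: 14.2
position: [445.9, -71.7, 54.8]
ee_rot: [0.983, 0.184, 0.001, 0.0]
contact_force: [-2.2, 2.6, 8.5]
gripper_width: 12.7
grasp_force: 63.5
clock: 14.9
position: [444.3, -71.9, 243.4]
ee_rot: [0.983, 0.184, 0.0, -0.0]
contact_force: [-0.6, -0.8, -2.3]
gripper_width: 12.7
grasp_force: 62.3
[443.8 -72.  242.3]
row [ 1.932e+02 -3.724e+02  4.000e-01 -1.000e-03  2.000e-03 -2.620e-01] reach 599.0 j [ 0.2   0.09 -0.41 -0.   -1.08  1.74]
```

Converted, -372 mm is -74.4, -331 mm is -66.2.

```bash
python3 jog.py '4.4 -8.2 0 0 0 -0.03 | 8.6 -16.6 0 0 0 -0.08 | 12.8 -24.8 0 0 0 -0.14 | 17.2 -33.2 0 0 0 -0.2 | 21.4 -41.4 0 0 0 -0.262 | 25.8 -49.6 0 0 0 -0.262 | 30 -58 0 0 0 -0.262 | 34.4 -66.2 0 0 0 -0.262 | 38.6 -74.4 0 0 0 -0.262 | 38.6 -74.4 0 0 0 -0.262' | grep -E 'pos|width';python3 jog.py '0 0 0 0 0 0 | 0 0 0 0 0 0' | grep -E 'pos|width'; python3 look.py b3; python3 bay.py 1
```

```text
position: [490.0, 349.1, 239.4]
gripper_width: 12.7
position: [489.7, 343.5, 241.5]
gripper_width: 12.6
[489.9 343.3 242.3]
bay 1 x 0.4 y -1.7 z 242.3 F [-0.5 -1.1 -2.2] t 16.2
```

View pics/b3.png

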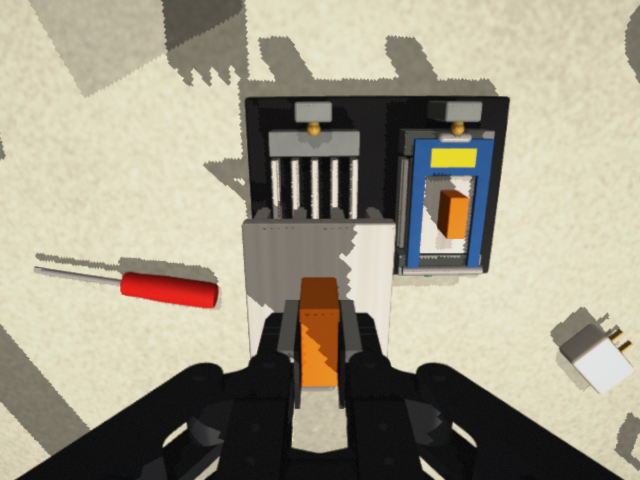

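Bay1 is ahead, with its end block at columns 269–359 and near edge at row 156. The sink plate's front edge is at row 222, columns 244–395, and bay2's cover is latched on the right.

Run:
```python
from h import *
import pickle
c=pickle.load(open('b3.pkl','rb')); im=cv2.imread('pics/b3.png')
e=np.array([np.cos(.632),np.sin(.632)]); n=np.array([-e[1],e[0]]); b=np.array((488.6,344.4))
g=cv2.cvtColor(im,cv2.COLOR_BGR2GRAY)
def centers(row,lo,hi,t=130):
    l=(g[row,lo:hi]>t).astype(int); d=np.diff(np.r_[0,l,0]); return [lo+(a+z-1)/2 for a,z in zip(np.where(d>0)[0],np.where(d<0)[0])]
for row in (168,185,200):
    x=centers(row,262,366); d=plane(c,[(u,row) for u in x],42)[:,:2]-b; print(row,np.round(x,1),(d@e).round(1)[:1],(d@n).round(1))
d=plane(c,[(269,156),(359,156)],47)[:,:2]-b; print('blk',(d@e).round(1),(d@n).round(1))
p=np.array([489.9,343.3])
d=plane(c,[(244,222),(395,222)],242.3-54+30)[:,:2]-p; print('plate',(d@e).round(1),(d@n).round(1))
```

```text
168 [275.  295.  314.5 334.5 354. ] [30.4] [ 32.7  16.8   1.3 -14.6 -30.1]
185 [275.5 295.  314.5 334.5 354.5] [16.6] [ 32.8  17.1   1.3 -14.8 -30.9]
200 [276.  295.5 315.  334.5 354. ] [4.2] [ 32.8  16.9   1.  -14.9 -30.8]
blk [40.5 40.4] [ 36.6 -33.4]
plate [37.7 37.7] [ 28.  -29.3]
```

Converted, -3.4 mm is -0.68, 136 mm is 27.2.

```bash
python3 jog.py '0 -0.68 8 0 0 0 | 0 -0.68 16 0 0 0 | 0 -0.68 24 0 0 0 | 0 -0.68 27.2 0 0 0 | 0 -0.68 27.2 0 0 0 | 0 -0.68 27.2 0 0 0'| grep -E 'pos|force'; python3 jog.py '0 0 1.6 0 0 0 | 0 0 3.2 0 0 0 | 0 0 4 0 0 0 | 0 0 4 0 0 0'| grep -E 'pos|force'; python3 bay.py 1
```

```text
position: [489.0, 346.9, 108.2]
contact_force: [-0.9, 1.2, -0.6]
grasp_force: 62.1
position: [488.0, 347.0, 86.7]
contact_force: [0.4, 0.8, -1.7]
grasp_force: 62.1
bay 1 x 1.0 y 2.5 z 86.7 F [ 0.4  0.8 -1.7] t 17.2
```

Converted, 9 mm is 1.8, 8 mm is 1.6.

```bash
python3 jog.py '0 0 0.8 0 0 0 | 0 0 1.6 0 0 0 | 0 0 1.8 0 0 0 | 0 0 1.8 0 0 0'| grep -E 'pos|force';  python3 bay.py 1;python3 jog.py '0 0 0.4 0 0 0 | 0 0 0.4 0 0 0'| grep -E 'pos|force'; python3 look.py b4; python3 sinks.py b4 22
```

```text
position: [488.2, 347.3, 78.0]
contact_force: [0.3, -0.0, -2.9]
grasp_force: 62.1
bay 1 x 1.4 y 2.6 z 78.0 F [ 0.3 -0.  -2.9] t 17.6
position: [488.5, 347.7, 76.9]
contact_force: [-1.1, -0.3, 1.8]
grasp_force: 62.5
[488.5 347.7  76.9]
b4 x 549.8 y 260.8 yaw 0.632 size 31.2x13.3 thr 194.0 px [610. 346.]
b4 x 485.4 y 344.4 yaw 0.618 size 24.2x12.3 thr 203.0 px [314. 363.]
b4 x 594.7 y 308.0 yaw -0.784 size 5.0x4.2 thr 174.0 px [621. 171.]
```

```bash
python3 jog.py '0 0 0 0 0 0 | 0 0 0 0 0 0 | 0 0 0 0 0 0' 35 | tail -2; python3 jog.py '0 0 -8 0 0 0 | 0 0.32 -17 0 0 0 | 0 0.32 -26 0 0 0 | -10 0.32 -26 0 0 0 | -19 0.32 -26 0 0 0 | -26.2 0.32 -26 0 0 0 | -26.2 0.32 -26 0 0 0 | -26.2 0.32 -26 0 0 0' | head -2; python3 jog.py '0 0 0 0 0 0 | 0 0 5 0 0 0 | 0 0 11 0 0 0 | 0 0 11 0 0 0 | 0 0 11 0 0 0' 0;python3 bay.py 1
```

```text
gripper_width: 34.8
grasp_force: 0.0
clock: 18.95
position: [383.6, 268.8, 207.2]
clock: 19.45
position: [384.4, 269.2, 151.2]
ee_rot: [0.95, 0.311, -0.0, 0.001]
contact_force: [0.5, -0.0, -0.4]
gripper_width: 0.1
grasp_force: 0.0
bay 1 x -128.5 y 0.9 z 151.2 F [ 0.5 -0.  -0.4] t 19.4
```

Same geometry as before, so I repeat the arc.

Converted, 154 mm is 30.8, 147 mm is 29.4.

```bash
python3 jog.py '4.4 0 0 0 0 0 | 8.8 0 0 0 0 0 | 13.2 0 -2.2 0 0 0 | 16.4 0 -2.6 0 0 0 | 19.6 0 -2.4 0 0 0 | 22.4 0 -1.4 0 0 0 | 25 0 -0.2 0 0 0 | 27.4 0 1.6 0 0 0 | 29.4 0 3.8 0 0 0 | 30.8 0 6 0 0 0' | grep -E 'pos|force'; python3 jog.py '0.6 0 1.2 0 0 0 | 1.2 0 2.4 0 0 0 | 2 0 4 0 0 0 | 2.6 0 5.6 0 0 0 | 2.8 0 6.8 0 0 0 | 2.8 0 7.6 0 0 0 | 2.8 0 8.2 0 0 0 | 2.8 0 8.8 0 0 0'| grep -E 'pos|force'; python3 bay.py 1
```

```text
position: [508.7, 360.4, 120.3]
contact_force: [-0.3, -0.1, 1.8]
grasp_force: 0.4
position: [519.7, 368.4, 79.0]
contact_force: [-0.8, -0.6, 5.0]
grasp_force: 2.1
bay 1 x 39.2 y 1.0 z 79.0 F [-0.8 -0.6  5. ] t 21.2
```

Converted, 5 mm is 1, 4 mm is 0.8.

```bash
python3 jog.py '0 0 0.4 0 0 0 | 0 0 0.8 0 0 0 | 0 0 1 0 0 0 | 0 0 1 0 0 0'| grep -E 'pos|force'; python3 jog.py '0 0 -4 0 0 0 | 0 0 -12 0 0 0 | 0 0 -20 0 0 0 | 0 0 -28 0 0 0 | 0 0 -34 0 0 0 | 0 0 -34 0 0 0'| grep -E 'pos|force';python3 look.py b7
```

```text
position: [519.8, 368.5, 75.4]
contact_force: [-3.6, -1.7, 15.5]
grasp_force: 7.1
position: [520.9, 369.5, 247.9]
contact_force: [-0.2, -0.2, 0.1]
grasp_force: 0.0
[519.7 368.7 244.6]
```

View pics/b7.png

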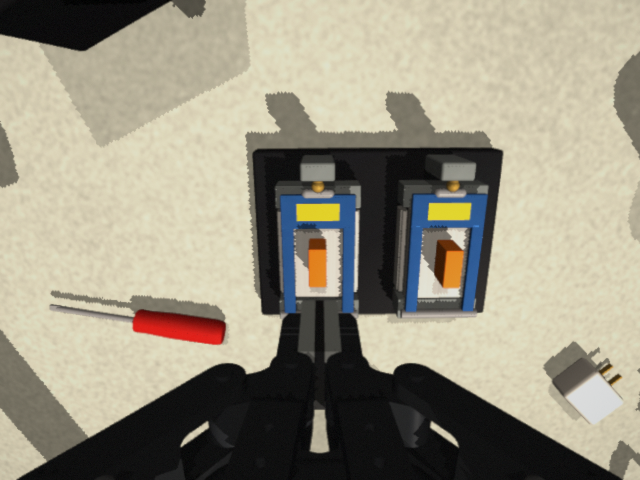

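Both left covers are latched, with the nubs under their balls at (319,187) and (455,187). Next I view the right charger.

Run:
```python
from h import *
delta([549,-336,290],-1.0-np.pi/2)
c=cal('top'); print(plane(c,[(440,207)],20),plane(c,[(488,287)],20))
```

```text
row [-3.926e+02  5.858e+02 -4.820e+01 -5.000e-03 -3.000e-03  1.632e+00] reach 644.0 j [ 0.87  0.41  0.03 -0.   -1.19  1.33]
[[ 641.20897923 -426.63143735   20.        ]] [[ 416.26414077 -555.55356626   20.        ]]
```

Converted, 312 mm is 62.4, 273 mm is 54.6.

```bash
python3 jog.py '-5.2 7.8 -9.6 0 0 0.1 | -10.4 15.6 -9.6 0 0 0.22 | -15.6 23.4 -9.6 0 0 0.34 | -21 31.2 -9.6 0 0 0.46 | -26.2 39 -9.6 0 0 0.58 | -31.4 46.8 -9.6 0 0 0.7 | -36.6 54.6 -9.6 0 0 0.8 | -41.8 62.4 -9.6 0 0 0.8 | -41.8 62.4 -9.6 0 0 0.8' | grep -E 'pos|rot'
python3 - <<'E'
from h import *
delta([549,-336,290],-1.0-np.pi/2)
E
```

```text
position: [533.7, -11.6, 288.3]
ee_rot: [0.996, -0.087, -0.002, 0.001]
row [ 7.130e+01  3.168e+02 -1.400e+00  3.000e-03  3.000e-03  8.260e-01] reach 644.0 j [ 0.28  0.2  -0.15 -0.   -1.22  1.11]
```

```bash
python3 jog.py '1.8 8 0 0 0 0.12 | 3.6 16 0 0 0 0.24 | 5.4 24 0 0 0 0.36 | 7.2 32 0 0 0 0.48 | 9 40 0 0 0 0.6 | 10.8 48 0 0 0 0.72 | 12.6 56 0 0 0 0.826 | 14.2 63.4 0 0 0 0.826 | 14.2 63.4 0 0 0 0.826 | 14.2 63.4 0 0 0 0.826' | grep -E 'pos|rot';python3 jog.py '0 0 0 0 0 0 | 0 0 0 0 0 0' | grep pos; python3 look.py wR
```

```text
position: [551.6, -331.6, 287.8]
ee_rot: [0.879, -0.477, -0.002, -0.0]
position: [552.1, -330.3, 290.1]
[ 552.2 -330.4  290.4]
```

View pics/wR.png

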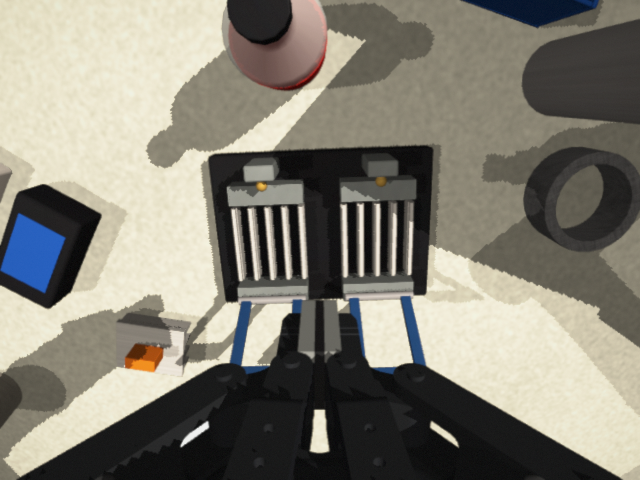

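The right charger is almost square to the view. The bottle stands beyond the left bay, bay3, so I choose bay4 on the right, with fins at columns 344–411 and rows 205–277. I'll fit it.

Run:
```python
from fit import *
import pickle
c=pickle.load(open('wR.pkl','rb')); im=cv2.imread('pics/wR.png'); g=cv2.cvtColor(im,cv2.COLOR_BGR2GRAY)
def centers(row,lo,hi,t=130):
    l=(g[row,lo:hi]>t).astype(int); d=np.diff(np.r_[0,l,0]); return [lo+(a+z-1)/2 for a,z in zip(np.where(d>0)[0],np.where(d<0)[0]) if z-a>1]
for lo,hi in((336,420),(225,312)):
    rows={r:centers(r,lo,hi,150) for r in (212,225,240,255,268)}
    for r in rows: print(r,np.round(rows[r],1))
    ok={r:v for r,v in rows.items() if len(v)==5}
    a,b=min(ok),max(ok); fins=[((ok[a][i],a),(ok[b][i],b),y) for i,y in enumerate((32,16,0,-16,-32))]
    col=[int(ok[a][1]),int(ok[a][3])]
    # end-block near/far edges along columns: grey profile
    for u in (int(ok[a][1])+4,int(ok[a][3])-5): print('col',u,[(v,int(g[v,u])) for v in range(174,214,2)], [(v,int(g[v,u])) for v in range(268,304,3)])
    q,r=bayfit(c,fins,[((np.mean([ok[a][2]]),205),41)],[520,-330 if lo>300 else -270,-1.]); print(q.round(3),r.round(1))
```

```text
212 [344.  361.  377.5]
225 [344.  361.  377.5 394.5 410.5]
240 [344.  361.  377.5 393.5 410.5]
255 [345.  361.  377.  393.5 409.5]
268 [345.  361.  377.  393.5 409. ]
col 365 [(174, 22), (176, 26), (178, 42), (180, 46), (182, 83), (184, 86), (186, 85), (188, 86), (190, 84), (192, 84), (194, 84), (196, 104), (198, 154), (200, 150), (202, 23), (204, 13), (206, 13), (208, 14), (210, 14), (212, 13)] [(268, 17), (271, 21), (274, 51), (277, 76), (280, 76), (283, 108), (286, 163), (289, 162), (292, 96), (295, 186), (298, 189), (301, 228)]
col 389 [(174, 91), (176, 58), (178, 43), (180, 54), (182, 65), (184, 84), (186, 87), (188, 87), (190, 87), (192, 88), (194, 86), (196, 86), (198, 87), (200, 66), (202, 77), (204, 70), (206, 76), (208, 75), (210, 77), (212, 77)] [(268, 86), (271, 88), (274, 82), (277, 75), (280, 76), (283, 149), (286, 159), (289, 145), (292, 125), (295, 201), (298, 172), (301, 234)]
[ 476.746 -320.686   -0.955] [ 0.1 -0.1 -0.2  0.   0.   0.1 -0.3 -0.3  0.3  0.2  0. ]
212 [234.5 250.5 267.5 284.  301. ]
225 [235.5 251.5 268.5 285.  301.5]
240 [237.5 253.5 269.5 286.  302. 
[... 215 characters left out ...]
45), (198, 154), (200, 155), (202, 154), (204, 154), (206, 62), (208, 80), (210, 133), (212, 134)] [(268, 206), (271, 187), (274, 157), (277, 139), (280, 85), (283, 77), (286, 86), (289, 164), (292, 162), (295, 131), (298, 166), (301, 199)]
col 279 [(174, 21), (176, 21), (178, 34), (180, 68), (182, 75), (184, 96), (186, 153), (188, 157), (190, 157), (192, 156), (194, 155), (196, 155), (198, 154), (200, 156), (202, 158), (204, 87), (206, 19), (208, 20), (210, 15), (212, 13)] [(268, 13), (271, 9), (274, 18), (277, 46), (280, 76), (283, 76), (286, 99), (289, 161), (292, 154), (295, 96), (298, 184), (301, 189)]
[ 563.915 -263.664   -0.952] [-0.7 -0.5  0.1 -0.4 -0.   0.2  0.4  0.3  0.3  0.5  0. ]
```

```bash
sed -i "s/^B={/B={4:(478.6,-323.3,-.955),/" bay.py
python3 - <<'E'
from h import *
delta([612.8,-77.3,220],0.42-np.pi/2)
E
python3 sinks.py wR
```

```text
row [-178.7   -189.2     70.5     -0.      -0.      -1.412] reach 618.0 j [-0.29  0.39  0.13 -0.   -1.3   0.87]
wR x 610.2 y -80.0 yaw 0.430 size 25.8x13.1 thr 199.0 px [143. 365.]
```

```bash
python3 jog.py '-3.6 -3.8 0 0 0 -0.14 | -7.2 -7.6 0 0 0 -0.28 | -10.8 -11.4 0 0 0 -0.42 | -14.2 -15.2 0 0 0 -0.56 | -17.8 -19 2 0 0 -0.7 | -21.4 -22.6 5 0 0 -0.84 | -25 -26.4 7 0 0 -0.98 | -28.6 -30.2 10 0 0 -1.12 | -32.2 -34 12 0 0 -1.26 | -35.8 -37.8 14 0 0 -1.4' 45 | grep pos;python3 jog.py '0 0 0 0 0 -0.012 | 0 0 0 0 0 -0.012 | 0 0 0 0 0 -0.012' | grep -E 'pos|rot'; python3 look.py c1; python3 sinks.py c1
python3 - <<'E'
from h import *
delta([613,-77.3,53],0.42-np.pi/2)
E
```

```text
position: [612.6, -76.5, 220.2]
position: [612.7, -78.6, 221.1]
ee_rot: [0.978, 0.207, 0.001, 0.0]
[612.7 -78.9 221.1]
c1 x 612.8 y -77.3 yaw 0.417 size 30.4x11.9 thr 185.0 px [316. 217.]
row [ 7.000e-01 -1.500e+00  1.681e+02  1.000e-03 -1.000e-03 -3.000e-03] reach 618.0 j [ 0.13  0.39 -0.05  0.   -1.13  1.85]
```

Converted, 168 mm is 33.6, 155 mm is 31.

```bash
python3 jog.py '0.2 -0.3 8 0 0 0 | 0.2 -0.3 16 0 0 0 | 0.2 -0.3 24 0 0 0 | 0.2 -0.3 31 0 0 0 | 0.2 -0.3 33.6 0 0 0 | 0.2 -0.3 33.6 0 0 0 | 0.2 -0.3 33.6 0 0 0' | grep -E 'pos|force';  python3 jog.py '0 0 0 0 0 0 | 0 0 0 0 0 0 | 0 0 0 0 0 0 | 0 0 0 0 0 0 | 0 0 0 0 0 0 | 0 0 0 0 0 0' 5; python3 jog.py '0 0 -6 0 0 0 | 0 0 -14 0 0 0 | 0 0 -23 0 0 0 | 0 0 -32 0 0 0 | 0 0 -38 0 0 0 | 0 0 -38 0 0 0 | 0 0 -38 0 0 0'
python3 - <<'E'
from h import *
delta([478.6,-323.3,242],-.955-np.pi/2)
E
```

```text
position: [614.4, -77.1, 54.0]
contact_force: [0.1, -0.0, 0.5]
grasp_force: 0.0
clock: 27.1
position: [614.0, -76.5, 54.1]
ee_rot: [0.978, 0.208, 0.001, 0.0]
contact_force: [-0.5, 1.9, 7.3]
gripper_width: 12.7
grasp_force: 62.2
clock: 27.8
position: [612.4, -76.5, 242.2]
ee_rot: [0.978, 0.207, 0.0, -0.001]
contact_force: [0.5, -0.8, -2.2]
gripper_width: 12.7
grasp_force: 61.1
row [-2.224e+02  1.713e+02 -1.000e-01 -1.000e-03  0.000e+00  1.373e+00] reach 578.0 j [ 0.14  0.38 -0.02 -0.   -1.17  1.85]
```

Converted, -222 mm is -44.4, -200 mm is -40.

```bash
python3 jog.py '-4.4 3.4 -2 0 0 0.13 | -8.8 6.8 -2 0 0 0.27 | -13.4 10.2 -2 0 0 0.41 | -17.8 13.8 -2 0 0 0.55 | -22.2 17.2 -2 0 0 0.69 | -26.6 20.6 -2 0 0 0.83 | -31.2 24 -2 0 0 0.97 | -35.6 27.4 -2 0 0 1.11 | -40 30.8 -1 0 0 1.25 | -44.4 34.2 0 0 0 1.373' | grep -E 'pos|width';python3 jog.py '0 0 0 0 0 0 | 0 0 0 0 0 0 | 0 0 0 0 0 0' | grep -E 'pos|width'; python3 bay.py 4; python3 look.py c3
```

```text
position: [477.8, -323.5, 239.5]
gripper_width: 13.0
position: [479.4, -322.5, 241.1]
gripper_width: 12.9
bay 4 x -0.1 y 1.1 z 241.1 F [ 0.7  0.2 -1.2] t 29.1
[ 479.7 -322.4  241.6]
```

View pics/c3.png

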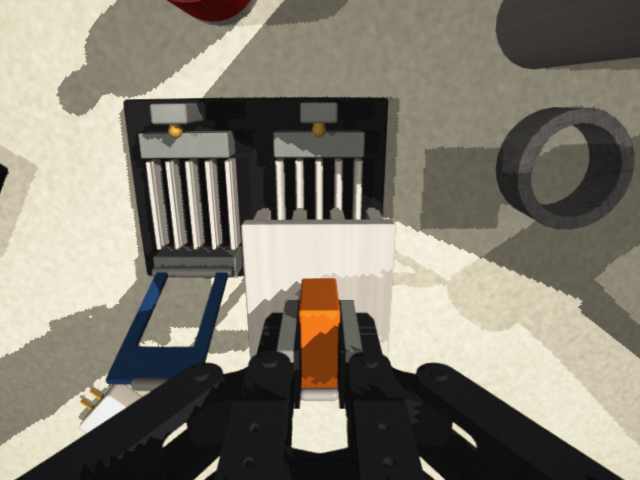

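Bay4 is straight ahead, with its block at columns 275–364 and near edge at row 157. The plate's front edge is at row 222, columns 243–394. Fine alignment next.

Run:
```python
from h import *
import pickle
c=pickle.load(open('c3.pkl','rb')); im=cv2.imread('pics/c3.png')
a=-.955;e=np.array([np.cos(a),np.sin(a)]); n=np.array([-e[1],e[0]]); p=np.array((479.7,-322.4))
g=cv2.cvtColor(im,cv2.COLOR_BGR2GRAY)
def centers(row,lo,hi,t=120):
    l=(g[row,lo:hi]>t).astype(int); d=np.diff(np.r_[0,l,0]); return [lo+(a+z-1)/2 for a,z in zip(np.where(d>0)[0],np.where(d<0)[0])]
print('all relative to TCP')
for row in (168,185,200,208):
    x=centers(row,268,372); d=plane(c,[(u,row) for u in x],42)[:,:2]-p; print(row,np.round(x,1),(d@e).round(1)[:1],(d@n).round(1))
d=plane(c,[(275,157),(364,157)],47)[:,:2]-p; print('blk',(d@e).round(1),(d@n).round(1))
d=plane(c,[(243,222),(394,222)],241.6-54+30)[:,:2]-p; print('plate',(d@e).round(1),(d@n).round(1))
```

```text
all relative to TCP
168 [279. 299. 319. 338. 358.] [32.4] [ 30.2  14.3  -1.5 -16.6 -32.5]
185 [280.  299.  319.  338.5 357.5] [18.7] [ 29.8  14.5  -1.6 -17.2 -32.5]
200 [280.  300.  319.  338.5 358. ] [6.4] [ 30.2  13.9  -1.6 -17.4 -33.3]
208 [280.5 299.5 319.  338.5 357.5] [-0.3] [ 30.   14.4  -1.6 -17.5 -33.1]
blk [41.8 41.8] [ 32.6 -36.5]
plate [39.4 39.5] [ 27.6 -29.8]
```

```bash
python3 jog.py '-0.1 0.12 8 0 0 0 | -0.1 0.12 16 0 0 0 | -0.1 0.12 24 0 0 0 | -0.1 0.12 27.2 0 0 0 | -0.1 0.12 27.2 0 0 0 | -0.1 0.12 27.2 0 0 0'| grep -E 'pos|force'; python3 jog.py '0 0 1.6 0 0 0 | 0 0 3.2 0 0 0 | 0 0 4 0 0 0 | 0 0 4 0 0 0'| grep -E 'pos|force'; python3 bay.py 4
```

```text
position: [479.9, -322.9, 107.0]
contact_force: [0.1, 0.4, -2.0]
grasp_force: 60.9
position: [478.3, -322.9, 85.8]
contact_force: [-0.4, 0.0, -1.2]
grasp_force: 61.0
bay 4 x -0.5 y -0.0 z 85.8 F [-0.4  0.  -1.2] t 30.1
```

```bash
python3 jog.py '0 0 0.8 0 0 0 | 0 0 1.6 0 0 0 | 0 0 1.8 0 0 0 | 0 0 1.8 0 0 0'| grep -E 'pos|force';  python3 bay.py 4;python3 jog.py '0 0 0.4 0 0 0 | 0 0 0.4 0 0 0'| grep -E 'pos|force'
```

```text
position: [478.6, -323.1, 77.0]
contact_force: [-0.2, 0.4, -1.6]
grasp_force: 61.0
bay 4 x -0.2 y 0.1 z 77.0 F [-0.2  0.4 -1.6] t 30.6
position: [479.1, -323.2, 76.2]
contact_force: [-0.9, 0.6, 3.5]
grasp_force: 61.5
```

```bash
python3 jog.py '0 0 0 0 0 0 | 0 0 0 0 0 0 | 0 0 0 0 0 0' 35 | tail -2; python3 jog.py '0 0 -8 0 0 0 | 0 0.12 -17 0 0 0 | 0 0.12 -26 0 0 0 | -10 0.12 -26 0 0 0 | -19 0.12 -26 0 0 0 | -25.8 0.12 -26 0 0 0 | -25.8 0.12 -26 0 0 0 | -25.8 0.12 -26 0 0 0' | head -2; python3 jog.py '0 0 0 0 0 0 | 0 0 5 0 0 0 | 0 0 11 0 0 0 | 0 0 11 0 0 0 | 0 0 11 0 0 0' 0;python3 bay.py 4
```

```text
gripper_width: 34.8
grasp_force: 0.0
clock: 31.85
position: [404.0, -217.9, 206.0]
clock: 32.35
position: [404.4, -218.9, 150.3]
ee_rot: [0.888, -0.46, -0.0, 0.001]
contact_force: [-0.1, -0.1, 0.7]
gripper_width: -0.2
grasp_force: 0.0
bay 4 x -128.1 y -0.3 z 150.3 F [-0.1 -0.1  0.7] t 32.4
```

```bash
python3 jog.py '4.4 0 0 0 0 0 | 8.8 0 0 0 0 0 | 13.2 0 -2.4 0 0 0 | 16.4 0 -2.8 0 0 0 | 19.6 0 -2.6 0 0 0 | 22.4 0 -1.6 0 0 0 | 25 0 -0.4 0 0 0 | 27.4 0 1.4 0 0 0 | 29.4 0 3.6 0 0 0 | 30.8 0 5.8 0 0 0' | grep -E 'pos|force'; python3 jog.py '0.6 0 1.2 0 0 0 | 1.2 0 2.4 0 0 0 | 2 0 4 0 0 0 | 2.6 0 5.6 0 0 0 | 2.8 0 6.8 0 0 0 | 2.8 0 7.6 0 0 0 | 2.8 0 8.2 0 0 0 | 2.8 0 8.8 0 0 0'| grep -E 'pos|force'; python3 bay.py 4
```

```text
position: [493.4, -344.7, 120.3]
contact_force: [0.2, -0.2, 0.9]
grasp_force: 0.4
position: [501.3, -355.8, 78.8]
contact_force: [-1.5, -0.3, 4.8]
grasp_force: 2.0
bay 4 x 39.7 y -0.2 z 78.8 F [-1.5 -0.3  4.8] t 34.1
```

Converted, 5 mm is 1, 4 mm is 0.8.

```bash
python3 jog.py '0 0 0.4 0 0 0 | 0 0 0.8 0 0 0 | 0 0 1 0 0 0 | 0 0 1 0 0 0'| grep -E 'pos|force'; python3 jog.py '0 0 -4 0 0 0 | 0 0 -12 0 0 0 | 0 0 -20 0 0 0 | 0 0 -28 0 0 0 | 0 0 -36 0 0 0 | 0 0 -42 0 0 0 | 0 0 -42 0 0 0'| grep -E 'pos|force';python3 look.py c7
python3 - <<'E'
from h import *
im=cv2.imread('pics/c7.png')[60:420,100:560]
t=arm.get_image('top'); cv2.imwrite('pics/topend.png',t)
b=cv2.resize(t[150:300,110:450],(680,300)); a=cv2.resize(im,(383,300))
cv2.imwrite('pics/end.png',np.vstack([b,np.hstack([a,np.zeros((300,297,3),np.uint8)])]))
E
```

```text
position: [501.4, -355.7, 75.3]
contact_force: [-3.7, 2.9, 15.1]
grasp_force: 7.5
position: [502.7, -356.3, 287.8]
contact_force: [0.4, -0.7, 0.4]
grasp_force: 0.0
[ 501.7 -355.4  284.6]
```

View pics/end.png

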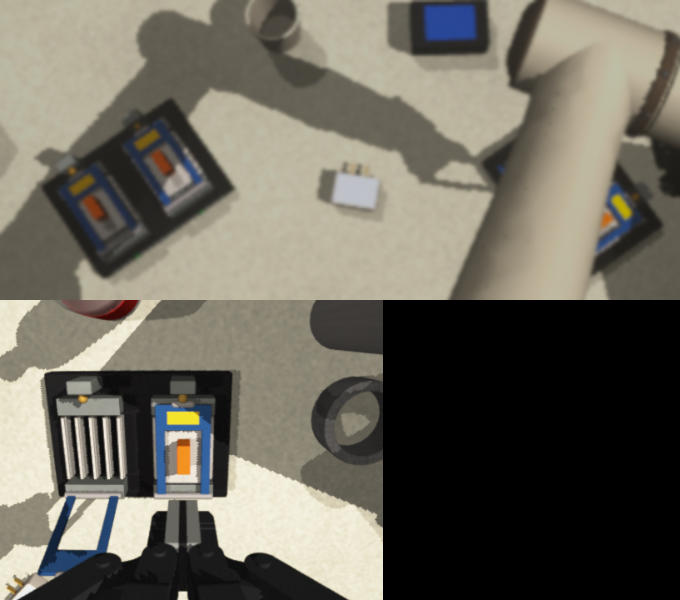

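All three covers are shut with their sinks inside, and no other sink is on the table (only three orange blocks at the start, none loose now). The robot is touching nothing.

```bash
python3 -c "
from bench import arm
print(arm.job_done())"
```

```text
the job is handed in; nothing more can be done
None
```

I seated all three heat sinks found on the table, in bay1, bay2 and bay4, pressed their covers until they latched, and handed the job in at about 35 s; the hand-in call returned no verdict.

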